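# Roll a specimen mount up the feed gutter and gate it

### The arm

A 6-joint arm with a two-finger parallel gripper is mounted at the origin on the work surface. World frame = base frame: x ahead of the robot, y to its left, z up, the work surface at z = 0. Lengths are in m, angles in rad, forces in N, time in s.
With the tool pointing down it reaches from about 0.25 to 0.775 m from the base axis. Payload 4 kg.
Tool frame: the origin (TCP) lies between the finger pads; the fingertips stand 22 mm ahead of it and the grasp point (between the pads) lies 3 mm ahead of it; x points along the fingers, y is the direction in which the jaws open and shut, and the axes are right-handed (so a half turn about x gives the same grasp; the last joint's range is limited). The gripper opens to 85 mm and grips with 20 to 120 N. Pads are 22 mm wide; open, the fingers measure 114 mm over their backs; the gripper's body (76 mm by 85 mm) begins 54 mm behind the grasp point. The pads swing forward as they close: fully open they stand 13 mm farther back than shut.
Start: joints at [-1.271, 0.087, 1.371, -0, 1.684, -0.103], TCP at [0.216, -0.506, 0.253] pointing down, gripper open.
Joint ranges: [-3.1, 3.1], [-0.76, 2.03], [0.27, 2.55], [-1.08, 4.22], [0.17, 2.65], [-2.57, 2.57]. Speed limits (rad/s): [2.79, 2.79, 3.14, 3.14, 3.14, 3.14].

### API

Orientations are given as a unit quaternion [x, y, z, w].
In Python, from bench import sense, grab_frame, calibration, finish_job gives the robot as it stands. The module is installed in compiled form; this text tells all that it offers.
- The arm moves only by the tool carry_out, never from a script. Its argument "steps" is a list of rows, each an object of numbers: "dx", "dy", "dz": the shift along the tool's x, y, z in mm; "ax", "ay", "az": the turn, a rotation vector about the tool's x, y, z in rad; "fingers": the opening, from -1 (shut) to 1 (fully open). A call has 1 to 20 rows; each row shifts and turns the commanded pose from where the row before left it, along the tool's axes as they then stand; what a row does not reach is not made up. A row lasts 1/10 s, in which the tool goes at most 50 mm and 8.59 degrees, less where a joint would pass 70% of its speed; a pose out of reach is approached as far as the arm can. A call with a gripper value outside its range is refused whole. The fingers move at their own pace and stop on an object; "force" is the grip in N (left out, the last holds). Time passes only in rows, so rows that do not move let the fingers close. It gives the time, the measured TCP pose, the force and the opening at its end, in the units of the state.
- sense(): the state, without advancing time (a new reading comes with each control period).
- grab_frame(name): name is "scene" or "top" or "wrist"; returns the picture (480x640x3 uint8, blue, green, red); there is no depth.
- calibration(name): a dict with "K" (3x3 intrinsics, pixels), "position" and "orientation" of the camera in the world; the wrist camera has in their place "mount" (4x4, takes a point from camera to tool coordinates, whose origin is the TCP and whose axes are the tool frame's). Camera axes: x right, y up, looking along -z (the intrinsics and any distortion apply to the point x, -y, -z); pixel columns grow to the right and rows downward; lengths in m; the calibration is good to about 2 mm. A picture is of the moment at which its call begins: read the wrist's pose just before it. calibration takes no time and is no camera call.
- finish_job(): hands the job in, once; it reports no verdict.
The state is a dict: "time_s": time; "q": joint angles; "qvel": joint speeds; "joint_torque": joint torques, N m; "eef_pos": TCP position; "tool_rot": TCP orientation; "ft_force": force on the tool from outside, world axes, zero at the start; "wrist_torque": the same for the moment, N m; "width": finger opening in m.
Only numpy, scipy, OpenCV 4.12 (cv2) and the standard library are available. Lean on these libraries where they do the work, as an engineer would, in place of code of your own. Each camera call takes 0.05 s, during which the arm holds its last target. There are 200 camera calls.

### The job

With the fingertips, gently push the round specimen mount that stands on edge in the sloped gutter up the slope and over the small ridge, so that it drops into the pocket against the stop plate and stays there. Then push the swing gate shut behind it, fully home. Only push: do not pinch or lift the mount, do not shift the clamped stop, and leave the things standing around the gutter alone.

Things in the scene. Friction and masses are not known exactly. Their poses are not given: they have to be found in the camera images.
- mount: specimen mount: black resin disc, steel inset on both faces, 40 mm diameter, 24 mm thick, about 60 g, slippery; origin at its centre. It stands on edge in the gutter like a wheel (its axes turn as it rolls), resting at first at the gutter's low end against a lip 8 mm high. Let go before it is past the ridge, it rolls back. A fingertip fits behind it, above the lip and the walls.
- chute: fixed stand with the gutter; base plate 120 x 300 x 12 mm; origin on the table, z up, +y level along the gutter towards its high end, x across. The gutter is an aluminium channel along x = 0, 27 mm wide inside, 4 mm walls 10 mm above its floor, sloping 7 degrees up to +y. The floor starts at the lip at y = -120 mm, 35 mm above the table, and is 262 mm long.
- stop: dark steel saddle clamped on the gutter, its place along it varies. Origin on the gutter's floor in the pocket; y up the slope, z square to the floor, x across. Seated, the mount's centre is at (0, 0, 20) mm. Stop plate: face at y = 21, 36 high, 50 wide. Ridge 4 high: ramp from y = -27, crest at -12.5; a mount whose centre passes the crest drops into the pocket. 9 high cheeks at x = +-18 to 25, y -44 to 31.
- gate_hinge (a point): a point on the pivot axis of the swing gate, at x = 40, y = -29, z = 36 mm in the stop's frame, on a low block beside the gutter; the axis is the stop's z.
- gate_peg (a point): point on the upright steel peg at the end of the gate's bar, 58 mm from the pivot. The peg is 10 mm in diameter, along the stop's z; the point is 12 mm above the bar's top, 12 mm below the peg's top. The bar is 8 x 8 mm, 16 to 24 mm above the gutter's floor (in the stop's frame) and clears the gutter's walls. The peg is what to push.
- gate (a joint): opening angle of the swing gate, rad. 0 = shut, at a fixed limit: the bar lies across the gutter behind the pocket, peg at x = -18, y = -29 mm in the stop's frame. In that frame the bar points from the pivot along (-cos q, -sin q): at 1.57 down the slope beside the gutter, beyond that outwards. Starts open at 1.8 to 2.4; slight friction (under 1 N at the peg); stays where left.
- spare_mount: a smaller resin mount lying flat on the table, 32 mm diameter, 20 mm high; origin under its centre. Leave alone.
- bottle: white plastic bottle standing on the table, 48 mm diameter, 110 mm high; origin under its centre. Leave alone.
- dish: low glass dish on the table, 70 mm diameter, 18 mm high; origin under its centre. Leave alone.

How it is judged:
By the outcome, as a careful person would: the job done as asked, in the order asked, and still so for the second after the job is handed in, with the robot touching nothing.
It also fails if it takes over 53 s, if anything falls off the work surface, if the arm or the gripper's body presses on something with over 40 N, if the wrist force passes 120 N, or if a joint passes its speed limit or range.

## Working session

There is one attempt and no reset: what is moved stays moved. The work goes in short steps, Python scripts to look and compute and a tool call to move; the robot and the scene stay as the last step left them, time stands still between calls to the robot, and variables do not carry over. Pictures are saved under pics/ and viewed, about 8 in all and at most 12, crops included, and the job is handed in when it is done.

Besides the shell and the picture viewer there is one more tool, called after "Emit:" by a JSON object that holds its "api" and its "payload", one argument or row to a line. carry_out: Moves the arm, as the interface text tells. Its arguments: {"type":"object","properties":{"steps":{"type":"array","items":{"type":"object","properties":{"dx":{"type":"number"},"dy":{"type":"number"},"dz":{"type":"number"},"ax":{"type":"number"},"ay":{"type":"number"},"az":{"type":"number"},"fingers":{"type":"number"}}}},"force":{"type":"number"}},"required":["steps"]}

```bash
mkdir -p pics; python3 - <<'E'
from bench import *
import cv2,numpy as np
s=sense();print(s)
for n in("scene","top","wrist"):
    print(n,calibration(n))
for n in("scene","top"):
    cv2.imwrite(f"pics/{n}0.png",grab_frame(n))
E
```

```text
{'time_s': 0.0, 'q': array([-1.27109661e+00,  8.79861931e-02,  1.37232133e+00,  1.32707287e-05,
        1.68360048e+00, -1.03095819e-01]), 'qvel': array([ 0.00255871, -0.00087826, -0.00218929,  0.00013676, -0.00055074,
       -0.00204288]), 'joint_torque': array([-1.48646313e-04, -3.51860046e+01, -3.13277221e+01, -9.62819558e-05,
        1.06342550e-02,  6.15299811e-06]), 'eef_pos': array([ 0.21545829, -0.50553333,  0.252088  ]), 'tool_rot': array([-0.69273842, -0.14226449,  0.69288982, -0.14063428]), 'ft_force': array([-0.19996096, -0.26732733,  0.44757409]), 'wrist_torque': array([-0.02434044,  0.04824209,  0.05711049]), 'width': 0.08527595672949924}
scene {'K': array([[545.47114568,   0.        , 330.70421908],
       [  0.        , 545.47114568, 247.26998661],
       [  0.        ,   0.        ,   1.        ]]), 'position': array([0.77376307, 0.35246745, 0.61455958]), 'orientation': array([0.10484986, 0.29724368, 0.89056485, 0.32794352])}
top {'K': array([[465.77515737,   0.        , 322.76260629],
       [  0.        , 465.77515737, 239.2091158 ],
       [  0.        ,   0.        ,   1.        ]]), 'position': array([0.40254848, 0.05039367, 0.73295592]), 'orientation': array([ 0.07605623, -0.06385759, -0.70285089,  0.70437084])}
wrist {'K': array([[362.12867747,   0.        , 323.8746478 ],
       [  0.        , 362.12867747, 242.59983585],
       [  0.        ,   0.        ,   1.        ]]), 'mount': array([[ 1.22460433e-05,  2.78438724e-01, -9.60453995e-01,
        -1.21196085e-01],
       [ 9.99999762e-01, -6.65989736e-04, -1.80322319e-04,
         4.86614782e-04],
       [-6.89861219e-04, -9.60453764e-01, -2.78438666e-01,
        -7.00568337e-02],
       [ 0.00000000e+00,  0.00000000e+00,  0.00000000e+00,
         1.00000000e+00]])}
```

View pics/scene0.png

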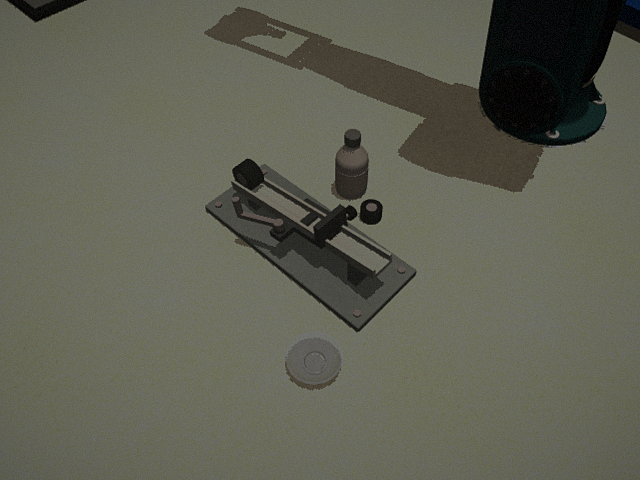

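View pics/top0.png

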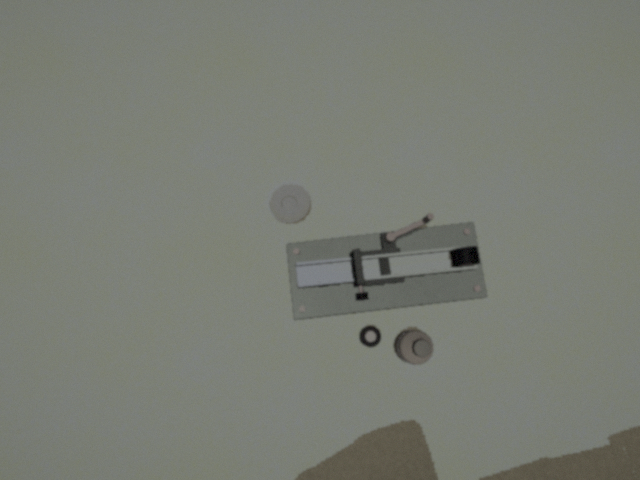

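Scene: the chute lies across the centre. In the top view its corners are about (287,244), (473,222), (487,297), (294,319), with the mount at the right, low end at (465,257). The gate is open with its peg at about (430,217) and its hinge at (390,238). The bottle (414,346) and spare (370,336) stand on the -x side, and the dish at (291,203). I'll zoom in for accurate pixels.

```bash
python3 - <<'E'
import cv2,numpy as np
a=cv2.imread("pics/top0.png")[205:325,280:495]; b=cv2.imread("pics/scene0.png")[150:335,200:420]
f=lambda i,k:np.clip(cv2.resize(i,None,fx=k,fy=k,interpolation=cv2.INTER_CUBIC).astype(float)*1.6,0,255).astype(np.uint8)
cv2.imwrite("pics/topz.png",f(a,3.7)); cv2.imwrite("pics/scz.png",f(b,3.2))
E
```

```text
(no output)
```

View pics/topz.png

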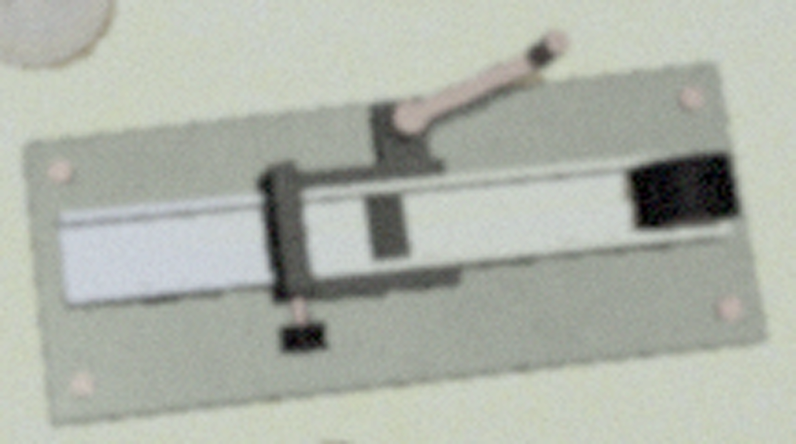

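View pics/scz.png

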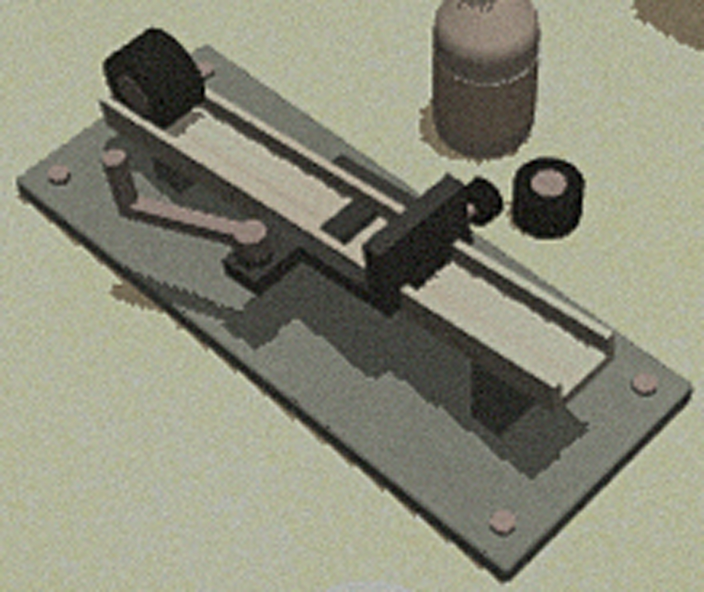

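```bash
cat > h.py <<'E'
from bench import *
import cv2,numpy as np
from scipy.spatial.transform import Rotation as R
from scipy.optimize import least_squares
C={n:calibration(n) for n in("scene","top")}
def proj(n,P):
    c=C[n];p=R.from_quat(c["orientation"]).inv().apply(np.atleast_2d(P)-c["position"])*[1,-1,-1]
    u=p@np.array(c["K"]).T;return u[:,:2]/u[:,2:]
def ray(c_pos,Rm,K,u,z):
    d=Rm@(np.linalg.inv(K)@[u[0],u[1],1]*np.array([1,-1,-1]));return c_pos+d*(z-c_pos[2])/d[2]
A=np.radians(7)
def chute2w(p,P):
    return R.from_euler('z',p[2]).apply(np.atleast_2d(P)/1000)+[p[0],p[1],0]
def g2c(P,s): # gutter/stop frame at distance s along floor from lip -> chute frame mm
    P=np.atleast_2d(P); y=P[:,1]+s
    return np.c_[P[:,0],-120+y*np.cos(A)-P[:,2]*np.sin(A),35+y*np.sin(A)+P[:,2]*np.cos(A)]
def stop2w(p,P): return chute2w(p,g2c(P,p[3]))
def peg(q,z=36): return [40-58*np.cos(q),-29-58*np.sin(q),z]
E
cat > fit.py <<'E'
from h import *
T=lambda u:np.array(u)/3.7+[280,205]; S=lambda u:np.array(u)/3.2+[200,150]
cor=[[60,150,12],[60,-150,12],[-60,-150,12],[-60,150,12]]
tc=T([[24,145],[717,63],[765,340],[55,424]]); sc=S([[505,571],[20,180],[205,45],[690,388]])
def parts(p):
    W=chute2w(p,cor);pt=stop2w(p,peg(p[4],48)); e=stop2w(p,[[25,21,36],[-25,21,36]]); r=stop2w(p,[[0,-27,0]])
    return [proj("top",W)-tc,proj("scene",W)-sc,proj("top",pt)-T([[557,40]]),proj("scene",pt)-S([[114,155]]),
      proj("scene",e)-S([[368,245],[447,175]]),proj("top",r)-T([[407,225]]),proj("scene",r)-S([[342,215]])]
r=least_squares(lambda p:np.vstack(parts(p)).ravel(),[.4,0,0,150,2.0],x_scale=[.01,.01,.1,10,.1],loss='soft_l1')
p=r.x;print(p.round(4),np.degrees(p[2]))
for x in parts(p):print(x.round(1).tolist())
np.save("p.npy",p)
for n,P in dict(mount=[[0,20-p[3],20]],seat=[[0,0,20]],pegpt=[peg(p[4])],hinge=[[40,-29,36]],shut=[peg(0)]).items():
    w=stop2w(p,P)[0];print(n,w.round(4),proj("top",w).round(0),proj("scene",w).round(0))
Rm=lambda n:R.from_quat(C[n]["orientation"]).as_matrix()
for n,u,z in[("bottle",(422,348),.11),("spare",(370,336),.02),("dish",(291,203),.018)]:
    print(n,ray(C["top"]["position"],Rm("top"),C["top"]["K"],u,z).round(3))
s=sense();print(R.from_quat(s["tool_rot"]).as_matrix().round(3))
E
python3 fit.py
```

```text
[ 4.996000e-01 -3.290000e-02  1.157000e-01  1.468364e+02  1.905500e+00] 6.62677971651833
[[-1.6, -1.6], [-0.5, -0.8], [0.3, 0.0], [-2.5, -0.4]]
[[-0.1, -0.7], [-1.9, -2.0], [0.4, -2.4], [1.5, -2.0]]
[[-1.3, -0.1]]
[[0.2, -0.4]]
[[-2.1, -0.9], [0.6, -1.5]]
[[-2.0, 0.0]]
[[-2.9, 0.4]]
mount [ 0.5115 -0.1348  0.0573] [[458. 257.]] [[253. 177.]]
seat [ 0.4969 -0.0097  0.0727] [[373. 265.]] [[316. 216.]]
pegpt [ 0.5654 -0.0875  0.0784] [[427. 218.]] [[238. 205.]]
hinge [ 0.5402 -0.0357  0.0851] [[392. 234.]] [[277. 215.]]
shut [ 0.4826 -0.0424  0.0851] [[397. 274.]] [[309. 190.]]
bottle [ 0.384 -0.068  0.11 ]
spare [ 0.398 -0.008  0.02 ]
dish [0.605 0.114 0.018]
[[-0.001  0.392 -0.92 ]
 [ 0.002 -0.92  -0.392]
 [-1.    -0.002 -0.   ]]
```

```bash
cat > go.py <<'E'
from h import *
import sys
p=np.load("p.npy")
def togo(P,yaw=None):
    """tool-frame shift (mm) bringing fingertip centre to stop-frame point P (mm) + turn about tool x to make tool z = down the slope"""
    s=sense();Rt=R.from_quat(s["tool_rot"]);tz=p[2]-np.pi/2
    z=Rt.as_matrix()[:,2];d=tz-np.arctan2(z[1],z[0])
    d=(d+np.pi)%(2*np.pi)-np.pi
    Rn=R.from_rotvec([0,0,d])*Rt
    tip=s["eef_pos"]+np.array([0,0,-.022])
    return "turn ax %.3f"%-d,(Rn.inv().apply(stop2w(p,[P])[0]-tip)*1000).round(1).tolist()
def where():
    s=sense();tip=s["eef_pos"]+R.from_quat(s["tool_rot"]).apply([.022,0,0])
    c=(R.from_euler('z',-p[2]).apply(tip-[p[0],p[1],0]))*1000-[0,-120,35]
    y=c[1]*np.cos(A)+c[2]*np.sin(A)-p[3];z=-c[1]*np.sin(A)+c[2]*np.cos(A)
    return "t %.2f tip in stop frame"%s["time_s"],np.round([c[0],y,z],1).tolist(),"F",s["ft_force"].round(1).tolist()
if __name__=="__main__":
    print(where()); print(togo([float(a) for a in sys.argv[1:4]]))
E
python3 go.py 0 -175 75
```

```text
('t 0.10 tip in stop frame', [-336.8, -437.4, 232.4], 'F', [-0.6, -0.0, 0.4])
('turn ax -1.284', [123.6, 337.1, -279.6])
```

Emit:
{"api": "carry_out", "payload": {
  "steps": [
    {"ax": -0.143,"fingers": -1},
    {"ax": -0.143},
    {"ax": -0.143},
    {"ax": -0.143},
    {"ax": -0.143},
    {"ax": -0.143},
    {"ax": -0.143},
    {"ax": -0.143},
    {"ax": -0.143},
    {}
  ]
}}

```text
invalid input at $.steps[0]: expected keys dx, dy, dz, ax, ay, az, fingers
```

```bash
python3 go.py 0 -175 75
```

```text
('t 0.10 tip in stop frame', [-336.8, -437.4, 232.4], 'F', [-0.6, -0.0, 0.4])
('turn ax -1.284', [123.6, 337.1, -279.6])
```

Emit:
{"api": "carry_out", "payload": {
  "steps": [
    {"dx": 0,"dy": 0,"dz": 0,"ax": -0.143,"ay": 0,"az": 0,"fingers": -1},
    {"dx": 0,"dy": 0,"dz": 0,"ax": -0.143,"ay": 0,"az": 0,"fingers": -1},
    {"dx": 0,"dy": 0,"dz": 0,"ax": -0.143,"ay": 0,"az": 0,"fingers": -1},
    {"dx": 0,"dy": 0,"dz": 0,"ax": -0.143,"ay": 0,"az": 0,"fingers": -1},
    {"dx": 0,"dy": 0,"dz": 0,"ax": -0.143,"ay": 0,"az": 0,"fingers": -1},
    {"dx": 0,"dy": 0,"dz": 0,"ax": -0.143,"ay": 0,"az": 0,"fingers": -1},
    {"dx": 0,"dy": 0,"dz": 0,"ax": -0.143,"ay": 0,"az": 0,"fingers": -1},
    {"dx": 0,"dy": 0,"dz": 0,"ax": -0.143,"ay": 0,"az": 0,"fingers": -1},
    {"dx": 0,"dy": 0,"dz": 0,"ax": -0.14,"ay": 0,"az": 0,"fingers": -1},
    {"dx": 0,"dy": 0,"dz": 0,"ax": 0,"ay": 0,"az": 0,"fingers": -1}
  ]
}}

```text
time_s: 1.1
eef_pos: [0.2155, -0.5058, 0.2527]
tool_rot: [0.47, 0.528, -0.47, 0.528]
ft_force: [0.9, -0.8, 0.1]
width: 0.0003
```

Emit:
{"api": "carry_out", "payload": {
  "steps": [
    {"dx": 0,"dy": 28,"dz": -23,"ax": 0,"ay": 0,"az": 0,"fingers": -1},
    {"dx": 0,"dy": 28,"dz": -23,"ax": 0,"ay": 0,"az": 0,"fingers": -1},
    {"dx": 0,"dy": 28,"dz": -23,"ax": 0,"ay": 0,"az": 0,"fingers": -1},
    {"dx": 0,"dy": 28,"dz": -23,"ax": 0,"ay": 0,"az": 0,"fingers": -1},
    {"dx": 0,"dy": 28,"dz": -23,"ax": 0,"ay": 0,"az": 0,"fingers": -1},
    {"dx": 0,"dy": 28,"dz": -23,"ax": 0,"ay": 0,"az": 0,"fingers": -1},
    {"dx": 10,"dy": 28,"dz": -23,"ax": 0,"ay": 0,"az": 0,"fingers": -1},
    {"dx": 20,"dy": 28,"dz": -23,"ax": 0,"ay": 0,"az": 0,"fingers": -1},
    {"dx": 20,"dy": 28,"dz": -23,"ax": 0,"ay": 0,"az": 0,"fingers": -1},
    {"dx": 20,"dy": 28,"dz": -23,"ax": 0,"ay": 0,"az": 0,"fingers": -1},
    {"dx": 20,"dy": 28,"dz": -25,"ax": 0,"ay": 0,"az": 0,"fingers": -1},
    {"dx": 20,"dy": 28,"dz": -25,"ax": 0,"ay": 0,"az": 0,"fingers": -1},
    {"dx": 0,"dy": 0,"dz": 0,"ax": 0,"ay": 0,"az": 0,"fingers": -1},
    {"dx": 0,"dy": 0,"dz": 0,"ax": 0,"ay": 0,"az": 0,"fingers": -1}
  ]
}}

```text
time_s: 2.5
eef_pos: [0.5167, -0.1883, 0.1423]
tool_rot: [0.47, 0.529, -0.471, 0.527]
ft_force: [-0.9, -0.8, -0.1]
width: -0.0002
```

```bash
python3 go.py 0 -175 15; python3 - <<'E'
from go import *
s=sense();im=grab_frame("wrist");cv2.imwrite("pics/w1.png",im)
M=calibration("wrist");m=np.array(M["mount"]);K=np.array(M["K"])
Rt=R.from_quat(s["tool_rot"])
def pw(P):
    t=Rt.inv().apply(np.atleast_2d(P)-s["eef_pos"]);c=(t-m[:3,3])@m[:3,:3]*[1,-1,-1];u=c@K.T;return (u[:,:2]/u[:,2:]).round(0)
for n,P in dict(lipL=[-13.5,-147,8],lipR=[13.5,-147,8],mounttop=[0,-131,40],ridge=[0,-27,0],pegtop=peg(p[4],48),tip=[0,-175,75]).items():print(n,pw(stop2w(p,[P])))
E
```

```text
('t 2.50 tip in stop frame', [-1.0, -172.4, 89.0], 'F', [-0.9, -0.8, -0.1])
('turn ax 0.000', [73.8, 1.2, -6.5])
lipL [[305. 197.]]
lipR [[349. 197.]]
mounttop [[327. 184.]]
ridge [[327. -39.]]
pegtop [[461.  84.]]
tip [[327. 294.]]
```

View pics/w1.png

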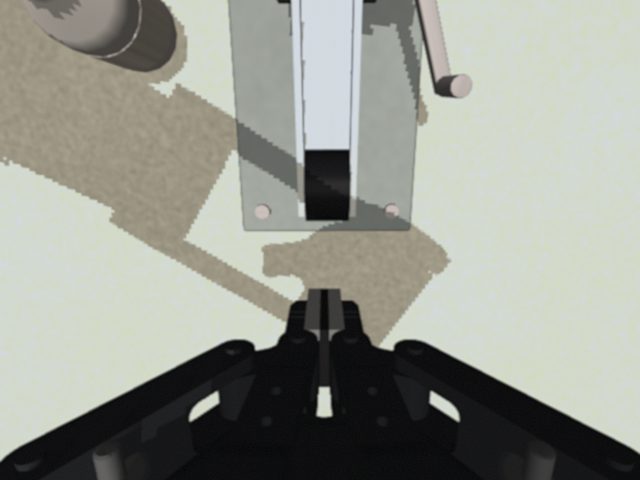

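The wrist view agrees with the model. The mount spans (305..350, 150..220) against a predicted centre of 184, and the peg top is at (460,86) against (461,84). I'll descend behind the mount.

Emit:
{"api": "carry_out", "payload": {
  "steps": [
    {"dx": 10,"dy": 0.3,"dz": 0,"ax": 0,"ay": 0,"az": 0,"fingers": -1},
    {"dx": 15,"dy": 0.3,"dz": 0,"ax": 0,"ay": 0,"az": 0,"fingers": -1},
    {"dx": 15,"dy": 0.3,"dz": 0,"ax": 0,"ay": 0,"az": 0,"fingers": -1},
    {"dx": 15,"dy": 0.3,"dz": 0,"ax": 0,"ay": 0,"az": 0,"fingers": -1},
    {"dx": 11,"dy": 0,"dz": -2,"ax": 0,"ay": 0,"az": 0,"fingers": -1},
    {"dx": 8,"dy": 0,"dz": -5,"ax": 0,"ay": 0,"az": 0,"fingers": -1},
    {"dx": 0,"dy": 0,"dz": 0,"ax": 0,"ay": 0,"az": 0,"fingers": -1},
    {"dx": 0,"dy": 0,"dz": 0,"ax": 0,"ay": 0,"az": 0,"fingers": -1}
  ]
}}

```text
time_s: 3.35
eef_pos: [0.5175, -0.1817, 0.0694]
tool_rot: [0.47, 0.528, -0.47, 0.528]
ft_force: [0.4, 0.7, -0.6]
width: 0.0002
```

```bash
python3 go.py 0 -31 15; python3 -c "
from h import *
cv2.imwrite('pics/s2.png',cv2.resize(grab_frame('scene')[130:330,190:430],None,fx=3,fy=3,interpolation=2))"
```

```text
('t 3.35 tip in stop frame', [0.6, -175.0, 15.9], 'F', [0.4, 0.7, -0.6])
('turn ax 0.001', [-16.6, -0.6, -143.0])
```

View pics/s2.png

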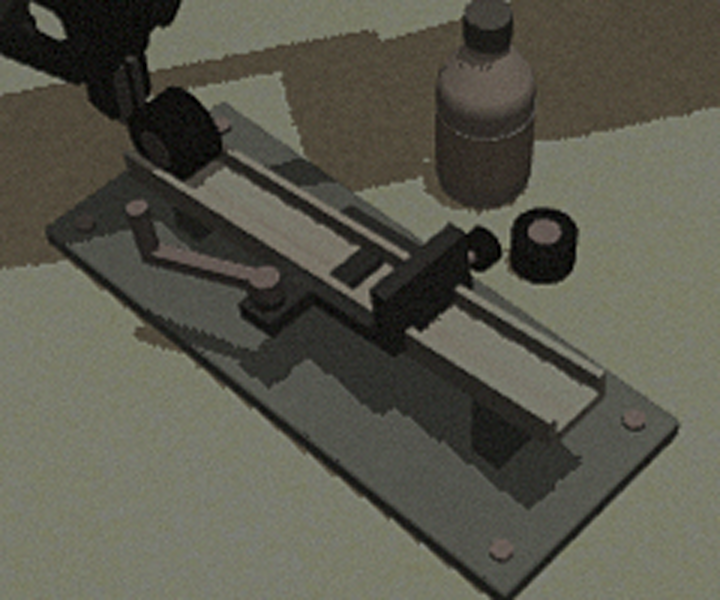

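Emit:
{"api": "carry_out", "payload": {
  "steps": [
    {"dx": 0,"dy": 0,"dz": -6,"ax": 0,"ay": 0,"az": 0,"fingers": -1},
    {"dx": 0,"dy": 0,"dz": -4,"ax": 0,"ay": 0,"az": 0,"fingers": -1},
    {"dx": -0.7,"dy": 0,"dz": -4,"ax": 0,"ay": 0,"az": 0,"fingers": -1},
    {"dx": -0.7,"dy": 0,"dz": -6,"ax": 0,"ay": 0,"az": 0,"fingers": -1},
    {"dx": -0.7,"dy": 0,"dz": -6,"ax": 0,"ay": 0,"az": 0,"fingers": -1},
    {"dx": -0.7,"dy": 0,"dz": -6,"ax": 0,"ay": 0,"az": 0,"fingers": -1},
    {"dx": -0.7,"dy": 0,"dz": -6,"ax": 0,"ay": 0,"az": 0,"fingers": -1},
    {"dx": -0.7,"dy": 0,"dz": -6,"ax": 0,"ay": 0,"az": 0,"fingers": -1},
    {"dx": -0.7,"dy": 0,"dz": -6,"ax": 0,"ay": 0,"az": 0,"fingers": -1},
    {"dx": -0.7,"dy": 0,"dz": -6,"ax": 0,"ay": 0,"az": 0,"fingers": -1},
    {"dx": -0.7,"dy": 0,"dz": -6,"ax": 0,"ay": 0,"az": 0,"fingers": -1},
    {"dx": -0.7,"dy": 0,"dz": -6,"ax": 0,"ay": 0,"az": 0,"fingers": -1},
    {"dx": -0.8,"dy": 0,"dz": -6,"ax": 0,"ay": 0,"az": 0,"fingers": -1},
    {"dx": -0.8,"dy": 0,"dz": -6,"ax": 0,"ay": 0,"az": 0,"fingers": -1},
    {"dx": -0.8,"dy": 0,"dz": -6,"ax": 0,"ay": 0,"az": 0,"fingers": -1},
    {"dx": -0.8,"dy": 0,"dz": -6,"ax": 0,"ay": 0,"az": 0,"fingers": -1},
    {"dx": -0.8,"dy": 0,"dz": -5,"ax": 0,"ay": 0,"az": 0,"fingers": -1},
    {"dx": -0.8,"dy": 0,"dz": -3,"ax": 0,"ay": 0,"az": 0,"fingers": -1},
    {"dx": 0,"dy": 0,"dz": 0,"ax": 0,"ay": 0,"az": 0,"fingers": -1}
  ]
}}

```text
time_s: 5.3
eef_pos: [0.5058, -0.0821, 0.0813]
tool_rot: [0.47, 0.528, -0.47, 0.528]
ft_force: [-0.4, 0.3, -0.6]
width: -0.0001
```

```bash
python3 go.py 0 -35 15; python3 -c "
from h import *
a=cv2.resize(grab_frame('scene')[130:280,220:390],None,fx=3.5,fy=3.5,interpolation=2)
cv2.imwrite('pics/s3.png',np.clip(a*1.5,0,255))"
```

```text
('t 5.30 tip in stop frame', [0.4, -74.0, 15.5], 'F', [-0.4, 0.3, -0.6])
('turn ax 0.001', [-4.3, -0.4, -38.8])[ WARN:0@1.124] global loadsave.cpp:1063 imwrite_ Unsupported depth image for selected encoder is fallbacked to CV_8U.
```

View pics/s3.png

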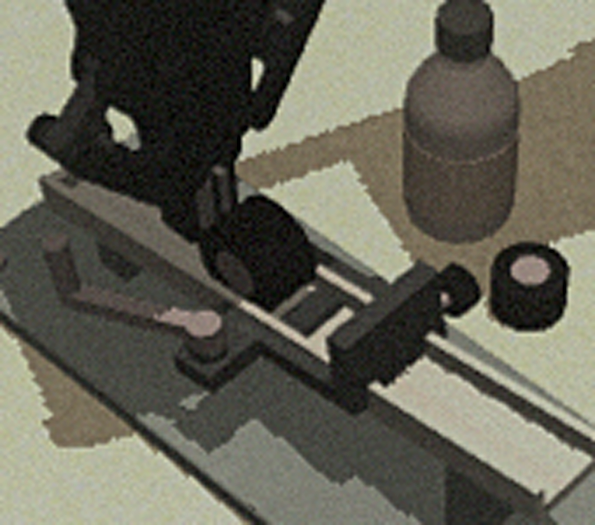

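The mount is just short of the ridge with the fingers behind it, and the tip is at y=-74. I'll push on slowly over the crest.

Emit:
{"api": "carry_out", "payload": {
  "steps": [
    {"dx": -0.4,"dy": 0,"dz": -3,"ax": 0,"ay": 0,"az": 0,"fingers": -1},
    {"dx": -0.4,"dy": 0,"dz": -3,"ax": 0,"ay": 0,"az": 0,"fingers": -1},
    {"dx": -0.4,"dy": 0,"dz": -3,"ax": 0,"ay": 0,"az": 0,"fingers": -1},
    {"dx": -0.4,"dy": 0,"dz": -3,"ax": 0,"ay": 0,"az": 0,"fingers": -1},
    {"dx": -0.4,"dy": 0,"dz": -3,"ax": 0,"ay": 0,"az": 0,"fingers": -1},
    {"dx": -0.4,"dy": 0,"dz": -3,"ax": 0,"ay": 0,"az": 0,"fingers": -1},
    {"dx": -0.4,"dy": 0,"dz": -3,"ax": 0,"ay": 0,"az": 0,"fingers": -1},
    {"dx": -0.4,"dy": 0,"dz": -3,"ax": 0,"ay": 0,"az": 0,"fingers": -1},
    {"dx": -0.4,"dy": 0,"dz": -3,"ax": 0,"ay": 0,"az": 0,"fingers": -1},
    {"dx": -0.4,"dy": 0,"dz": -3,"ax": 0,"ay": 0,"az": 0,"fingers": -1},
    {"dx": -0.4,"dy": 0,"dz": -2,"ax": 0,"ay": 0,"az": 0,"fingers": -1},
    {"dx": -0.4,"dy": 0,"dz": -2,"ax": 0,"ay": 0,"az": 0,"fingers": -1},
    {"dx": -0.4,"dy": 0,"dz": -2,"ax": 0,"ay": 0,"az": 0,"fingers": -1},
    {"dx": 0,"dy": 0,"dz": 0,"ax": 0,"ay": 0,"az": 0,"fingers": -1},
    {"dx": 0,"dy": 0,"dz": 0,"ax": 0,"ay": 0,"az": 0,"fingers": -1}
  ]
}}

```text
time_s: 6.85
eef_pos: [0.5016, -0.0468, 0.0863]
tool_rot: [0.47, 0.528, -0.47, 0.528]
ft_force: [-0.8, -0.1, -0.3]
width: 0.0002
```

```bash
python3 go.py 0 -31 15; python3 -c "
from h import *
a=cv2.resize(grab_frame('scene')[130:280,220:390],None,fx=3.5,fy=3.5,interpolation=2)
b=cv2.resize(grab_frame('wrist'),None,fx=.4,fy=.4)
a=np.clip(a*1.5,0,255).astype(np.uint8);a[-192:,-256:]=b
cv2.imwrite('pics/s4.png',a)"
```

```text
('t 6.85 tip in stop frame', [0.3, -38.1, 16.2], 'F', [-0.8, -0.1, -0.3])
('turn ax 0.000', [0.3, -0.3, -7.2])
```

View pics/s4.png

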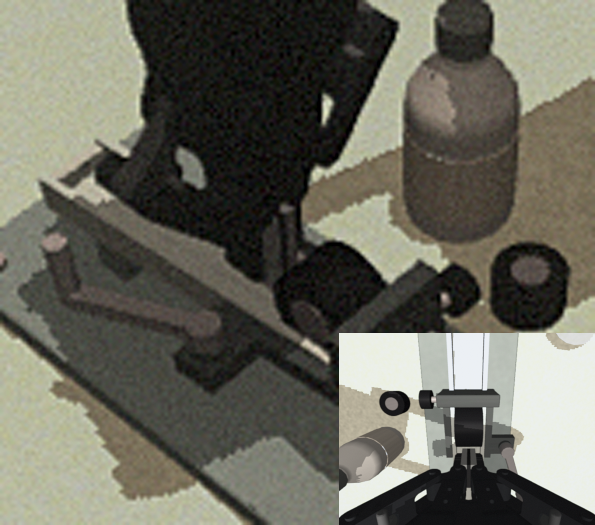

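The mount appears to be past the crest, close to the stop plate. I'll nudge it slightly further, then back off and check.

Emit:
{"api": "carry_out", "payload": {
  "steps": [
    {"dx": -0.2,"dy": 0,"dz": -2,"ax": 0,"ay": 0,"az": 0,"fingers": -1},
    {"dx": -0.2,"dy": 0,"dz": -2,"ax": 0,"ay": 0,"az": 0,"fingers": -1},
    {"dx": 0,"dy": 0,"dz": 0,"ax": 0,"ay": 0,"az": 0,"fingers": -1},
    {"dx": 0,"dy": 0,"dz": 2,"ax": 0,"ay": 0,"az": 0,"fingers": -1},
    {"dx": 0,"dy": 0,"dz": 4,"ax": 0,"ay": 0,"az": 0,"fingers": -1},
    {"dx": 0,"dy": 0,"dz": 4,"ax": 0,"ay": 0,"az": 0,"fingers": -1},
    {"dx": 0,"dy": 0,"dz": 0,"ax": 0,"ay": 0,"az": 0,"fingers": -1},
    {"dx": -20,"dy": 0,"dz": 0,"ax": 0,"ay": 0,"az": 0,"fingers": -1},
    {"dx": -40,"dy": 0,"dz": 10,"ax": 0,"ay": 0,"az": 0,"fingers": -1},
    {"dx": -20,"dy": 0,"dz": 20,"ax": 0,"ay": 0,"az": 0,"fingers": -1},
    {"dx": 0,"dy": 0,"dz": 20,"ax": 0,"ay": 0,"az": 0,"fingers": -1},
    {"dx": 0,"dy": 0,"dz": 0,"ax": 0,"ay": 0,"az": 0,"fingers": -1},
    {"dx": 0,"dy": 0,"dz": 0,"ax": 0,"ay": 0,"az": 0,"fingers": -1}
  ]
}}

```text
time_s: 8.25
eef_pos: [0.5077, -0.1024, 0.1662]
tool_rot: [0.47, 0.528, -0.47, 0.527]
ft_force: [0.0, -0.2, -0.3]
width: -0.0001
```

```bash
python3 - <<'E'
from go import *
s=sense();im=grab_frame("wrist")
M=calibration("wrist");m=np.array(M["mount"]);K=np.array(M["K"]);Rt=R.from_quat(s["tool_rot"])
def pw(P):
    t=Rt.inv().apply(stop2w(p,P)-s["eef_pos"]);c=(t-m[:3,3])@m[:3,:3]*[1,-1,-1];u=c@K.T;return (u[:,:2]/u[:,2:]).round(0).tolist()
print("mount top",pw([[-12,0,40],[12,0,40]]),"plate top front",pw([[-25,21,36],[25,21,36]]),"pegtop",pw([peg(p[4],48)]),"pegbase",pw([peg(p[4],24)]))
cv2.imwrite("pics/w5.png",im)
E
for a in "95 -88 90" "95 -88 33"; do python3 go.py $a; done
```

```text
mount top [[301.0, 95.0], [349.0, 95.0]] plate top front [[274.0, 48.0], [376.0, 48.0]] pegtop [[428.0, 253.0]] pegbase [[418.0, 237.0]]
('t 8.30 tip in stop frame', [-0.1, -83.4, 101.9], 'F', [1.1, -0.7, -0.7])
('turn ax 0.000', [12.2, 95.1, 3.1])
('t 8.30 tip in stop frame', [-0.1, -83.4, 101.9], 'F', [1.1, -0.7, -0.7])
('turn ax 0.000', [68.8, 95.2, -3.8])
```

View pics/w5.png

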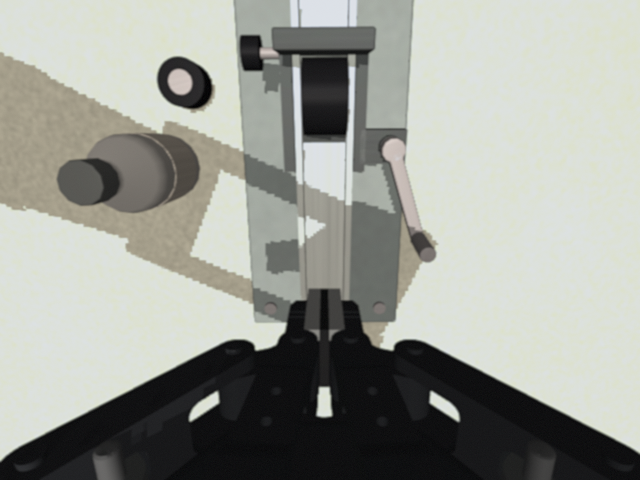

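The mount is seated: it spans (302..348, 58..135), with its top centre at v≈96 against a predicted 95, close against the plate. The peg is at (428,253), as predicted. Next I'll go outside the peg and down.

Emit:
{"api": "carry_out", "payload": {
  "steps": [
    {"dx": 0,"dy": 20,"dz": 0,"ax": 0,"ay": 0,"az": 0,"fingers": -1},
    {"dx": 0,"dy": 25,"dz": 0,"ax": 0,"ay": 0,"az": 0,"fingers": -1},
    {"dx": 0,"dy": 25,"dz": 0,"ax": 0,"ay": 0,"az": 0,"fingers": -1},
    {"dx": 0,"dy": 25,"dz": 0,"ax": 0,"ay": 0,"az": 0,"fingers": -1},
    {"dx": 12,"dy": 0,"dz": 0,"ax": 0,"ay": 0,"az": 0,"fingers": -1},
    {"dx": 20,"dy": 0,"dz": -2,"ax": 0,"ay": 0,"az": 0,"fingers": -1},
    {"dx": 20,"dy": 0,"dz": -2,"ax": 0,"ay": 0,"az": 0,"fingers": -1},
    {"dx": 14,"dy": 0,"dz": 0,"ax": 0,"ay": 0,"az": 0,"fingers": -1},
    {"dx": 6,"dy": 0,"dz": 0,"ax": 0,"ay": 0,"az": 0,"fingers": -1},
    {"dx": 0,"dy": 0,"dz": 0,"ax": 0,"ay": 0,"az": 0,"fingers": -1}
  ]
}}

```text
time_s: 9.3
eef_pos: [0.6009, -0.0871, 0.0933]
tool_rot: [0.47, 0.529, -0.471, 0.527]
ft_force: [-0.2, 0.2, -0.8]
width: 0.0002
```

```bash
python3 go.py 10 -75 30
```

```text
('t 9.30 tip in stop frame', [94.2, -88.4, 29.4], 'F', [-0.2, 0.2, -0.8])
('turn ax 0.000', [-2.0, -84.3, -13.2])
```

Emit:
{"api": "carry_out", "payload": {
  "steps": [
    {"dx": 0,"dy": -5,"dz": 0,"ax": 0,"ay": 0,"az": 0,"fingers": -1},
    {"dx": 0,"dy": -5,"dz": 0,"ax": 0,"ay": 0,"az": 0,"fingers": -1},
    {"dx": 0,"dy": -4,"dz": 0,"ax": 0,"ay": 0,"az": 0,"fingers": -1},
    {"dx": 0,"dy": -4,"dz": 0,"ax": 0,"ay": 0,"az": 0,"fingers": -1},
    {"dx": 0,"dy": -4,"dz": 0,"ax": 0,"ay": 0,"az": 0,"fingers": -1},
    {"dx": 0,"dy": -5,"dz": 0,"ax": 0,"ay": 0,"az": 0,"fingers": -1},
    {"dx": 0,"dy": -5,"dz": 0,"ax": 0,"ay": 0,"az": 0,"fingers": -1},
    {"dx": 0,"dy": -5,"dz": 0,"ax": 0,"ay": 0,"az": 0,"fingers": -1},
    {"dx": 0,"dy": -5,"dz": 0,"ax": 0,"ay": 0,"az": 0,"fingers": -1},
    {"dx": -0.2,"dy": -5,"dz": -1,"ax": 0,"ay": 0,"az": 0,"fingers": -1},
    {"dx": -0.2,"dy": -5,"dz": -1,"ax": 0,"ay": 0,"az": 0,"fingers": -1},
    {"dx": -0.3,"dy": -5,"dz": -2,"ax": 0,"ay": 0,"az": 0,"fingers": -1},
    {"dx": -0.3,"dy": -5,"dz": -2,"ax": 0,"ay": 0,"az": 0,"fingers": -1},
    {"dx": -0.3,"dy": -5,"dz": -2,"ax": 0,"ay": 0,"az": 0,"fingers": -1},
    {"dx": -0.4,"dy": -5,"dz": -2,"ax": 0,"ay": 0,"az": 0,"fingers": -1},
    {"dx": -0.4,"dy": -5,"dz": -3,"ax": 0,"ay": 0,"az": 0,"fingers": -1},
    {"dx": 0,"dy": -4,"dz": -2,"ax": 0,"ay": 0,"az": 0,"fingers": -1},
    {"dx": 0,"dy": 0,"dz": 0,"ax": 0,"ay": 0,"az": 0,"fingers": -1}
  ]
}}

```text
time_s: 11.1
eef_pos: [0.5199, -0.0808, 0.0972]
tool_rot: [0.471, 0.528, -0.469, 0.528]
ft_force: [2.4, 1.9, -0.7]
width: 0.0002
```

```bash
python3 go.py 10 -75 30;  python3 -c "
from h import *
a=cv2.resize(grab_frame('scene')[130:280,220:390],None,fx=3.5,fy=3.5,interpolation=2)
b=cv2.resize(grab_frame('wrist'),None,fx=.5,fy=.5)
a=np.clip(a*1.5,0,255).astype(np.uint8);a[-240:,-320:]=b
cv2.imwrite('pics/s6.png',a)"
```

```text
('t 11.10 tip in stop frame', [14.7, -72.4, 31.4], 'F', [2.4, 1.9, -0.7])
('turn ax 0.001', [1.7, -4.7, 2.4])
```

View pics/s6.png

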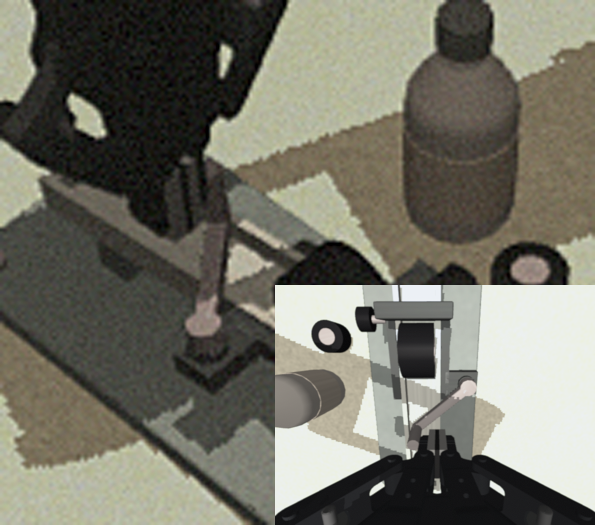

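Emit:
{"api": "carry_out", "payload": {
  "steps": [
    {"dx": 0,"dy": 5,"dz": 0,"ax": 0,"ay": 0,"az": 0,"fingers": -1},
    {"dx": 0,"dy": 7,"dz": 0,"ax": 0,"ay": 0,"az": 0,"fingers": -1},
    {"dx": 1,"dy": 0,"dz": 10,"ax": 0,"ay": 0,"az": 0,"fingers": -1},
    {"dx": 2,"dy": 0,"dz": 18,"ax": 0,"ay": 0,"az": 0,"fingers": -1},
    {"dx": 1,"dy": 0,"dz": 2,"ax": 0,"ay": 0,"az": 0,"fingers": -1},
    {"dx": 0,"dy": -12,"dz": 0,"ax": 0,"ay": 0,"az": 0,"fingers": -1},
    {"dx": 0,"dy": -15,"dz": 0,"ax": 0,"ay": 0,"az": 0,"fingers": -1},
    {"dx": 0,"dy": -6,"dz": 0,"ax": 0,"ay": 0,"az": 0,"fingers": -1},
    {"dx": 0,"dy": 0,"dz": 0,"ax": 0,"ay": 0,"az": 0,"fingers": -1},
    {"dx": 0,"dy": 0,"dz": 0,"ax": 0,"ay": 0,"az": 0,"fingers": -1}
  ]
}}

```text
time_s: 12.2
eef_pos: [0.5024, -0.114, 0.0931]
tool_rot: [0.47, 0.528, -0.47, 0.528]
ft_force: [-0.8, -0.2, -0.8]
width: 0.0005
```

```bash
python3 go.py -18 -55 30; python3 -c "
from h import *
b=cv2.resize(grab_frame('wrist')[100:400,150:500],None,fx=1.7,fy=1.7)
cv2.imwrite('pics/w7.png',b)"
```

```text
('t 12.20 tip in stop frame', [-6.5, -103.6, 31.1], 'F', [-0.8, -0.2, -0.8])
('turn ax 0.000', [-4.9, -11.4, -48.4])
```

View pics/w7.png

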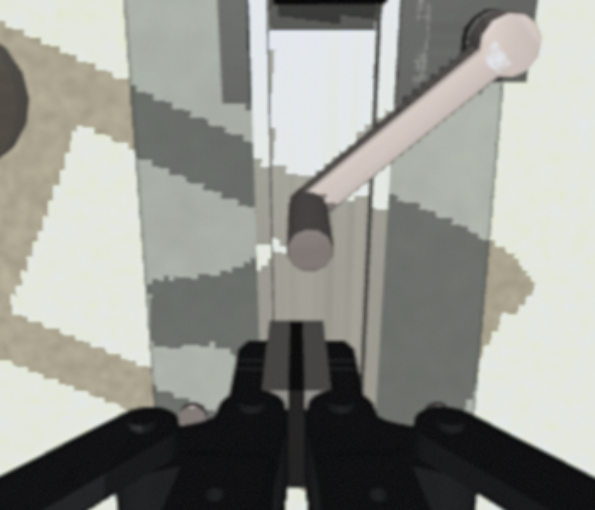

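The gate bar is about halfway and the peg at (310,250) is right ahead of the fingertips, so I'll push it up the slope.

Emit:
{"api": "carry_out", "payload": {
  "steps": [
    {"dx": -0.5,"dy": 0,"dz": -5,"ax": 0,"ay": 0,"az": 0,"fingers": -1},
    {"dx": -0.5,"dy": 0,"dz": -5,"ax": 0,"ay": 0,"az": 0,"fingers": -1},
    {"dx": -0.4,"dy": 0,"dz": -4,"ax": 0,"ay": 0,"az": 0,"fingers": -1},
    {"dx": -0.4,"dy": -1,"dz": -4,"ax": 0,"ay": 0,"az": 0,"fingers": -1},
    {"dx": -0.4,"dy": -1,"dz": -4,"ax": 0,"ay": 0,"az": 0,"fingers": -1},
    {"dx": -0.4,"dy": -2,"dz": -4,"ax": 0,"ay": 0,"az": 0,"fingers": -1},
    {"dx": -0.4,"dy": -2,"dz": -4,"ax": 0,"ay": 0,"az": 0,"fingers": -1},
    {"dx": -0.4,"dy": -2,"dz": -4,"ax": 0,"ay": 0,"az": 0,"fingers": -1},
    {"dx": -0.4,"dy": -2,"dz": -4,"ax": 0,"ay": 0,"az": 0,"fingers": -1},
    {"dx": -0.4,"dy": -1,"dz": -4,"ax": 0,"ay": 0,"az": 0,"fingers": -1},
    {"dx": -0.4,"dy": 0,"dz": -4,"ax": 0,"ay": 0,"az": 0,"fingers": -1},
    {"dx": -0.4,"dy": 0,"dz": -4,"ax": 0,"ay": 0,"az": 0,"fingers": -1},
    {"dx": -0.2,"dy": 0,"dz": -2,"ax": 0,"ay": 0,"az": 0,"fingers": -1},
    {"dx": 0,"dy": 0,"dz": 0,"ax": 0,"ay": 0,"az": 0,"fingers": -1},
    {"dx": 0,"dy": 0,"dz": 0,"ax": 0,"ay": 0,"az": 0,"fingers": -1}
  ]
}}

```text
time_s: 13.75
eef_pos: [0.4857, -0.0635, 0.0981]
tool_rot: [0.47, 0.528, -0.47, 0.528]
ft_force: [0.2, 0.1, 0.7]
width: 0.0001
```

```bash
python3 go.py -18 -45 30
```

```text
('t 13.75 tip in stop frame', [-17.4, -51.3, 29.7], 'F', [0.2, 0.1, 0.7])
('turn ax 0.001', [-1.1, -0.6, -6.3])
```

Emit:
{"api": "carry_out", "payload": {
  "steps": [
    {"dx": -0.2,"dy": 0,"dz": -2,"ax": 0,"ay": 0,"az": 0,"fingers": -1},
    {"dx": -0.2,"dy": 0,"dz": -1.5,"ax": 0,"ay": 0,"az": 0,"fingers": -1},
    {"dx": -0.1,"dy": 0,"dz": -1,"ax": 0,"ay": 0,"az": 0,"fingers": -1},
    {"dx": 0,"dy": 0,"dz": 0,"ax": 0,"ay": 0,"az": 0,"fingers": -1}
  ]
}}

```text
time_s: 14.15
eef_pos: [0.4849, -0.0596, 0.0985]
tool_rot: [0.47, 0.528, -0.47, 0.528]
ft_force: [-0.8, -1.5, 0.4]
width: 0.0001
```

Emit:
{"api": "carry_out", "payload": {
  "steps": [
    {"dx": -0.1,"dy": 0,"dz": -1,"ax": 0,"ay": 0,"az": 0,"fingers": -1},
    {"dx": 0,"dy": 0,"dz": 0,"ax": 0,"ay": 0,"az": 0,"fingers": -1}
  ]
}}

```text
time_s: 14.35
eef_pos: [0.4848, -0.0592, 0.0986]
tool_rot: [0.47, 0.528, -0.471, 0.529]
ft_force: [0.6, -4.9, -1.2]
width: 0.0001
```

Emit:
{"api": "carry_out", "payload": {
  "steps": [
    {"dx": -0.1,"dy": 0,"dz": -1,"ax": 0,"ay": 0,"az": 0,"fingers": -1},
    {"dx": 0,"dy": 0,"dz": 0,"ax": 0,"ay": 0,"az": 0,"fingers": -1}
  ]
}}

```text
time_s: 14.55
eef_pos: [0.4848, -0.059, 0.0987]
tool_rot: [0.469, 0.527, -0.471, 0.529]
ft_force: [0.2, -7.9, -0.5]
width: -0.0002
```

```bash
python3 go.py -18 -45 30
```

```text
('t 14.55 tip in stop frame', [-17.8, -46.8, 29.7], 'F', [0.2, -7.9, -0.5])
('turn ax -0.000', [-0.5, -0.2, -1.7])
```

The force climbs to 8 N with no further motion, so the gate is at its limit. I'll back off, rise, and look.

Emit:
{"api": "carry_out", "payload": {
  "steps": [
    {"dx": 0,"dy": 0,"dz": 3,"ax": 0,"ay": 0,"az": 0,"fingers": -1},
    {"dx": 0,"dy": 0,"dz": 6,"ax": 0,"ay": 0,"az": 0,"fingers": -1},
    {"dx": 0,"dy": 0,"dz": 10,"ax": 0,"ay": 0,"az": 0,"fingers": -1},
    {"dx": -20,"dy": 0,"dz": 15,"ax": 0,"ay": 0,"az": 0,"fingers": -1},
    {"dx": -40,"dy": 0,"dz": 15,"ax": 0,"ay": 0,"az": 0,"fingers": -1},
    {"dx": -40,"dy": 0,"dz": 15,"ax": 0,"ay": 0,"az": 0,"fingers": -1},
    {"dx": 0,"dy": 0,"dz": 0,"ax": 0,"ay": 0,"az": 0,"fingers": -1},
    {"dx": 0,"dy": 0,"dz": 0,"ax": 0,"ay": 0,"az": 0,"fingers": -1}
  ]
}}

```text
time_s: 15.35
eef_pos: [0.4928, -0.1216, 0.2001]
tool_rot: [0.471, 0.527, -0.47, 0.529]
ft_force: [-0.1, 0.3, -0.3]
width: 0.0005
```

```bash
python3 - <<'E'
from go import *
s=sense();im=grab_frame("wrist");print(where())
M=calibration("wrist");m=np.array(M["mount"]);K=np.array(M["K"]);Rt=R.from_quat(s["tool_rot"])
def pw(P):
    t=Rt.inv().apply(stop2w(p,P)-s["eef_pos"]);c=(t-m[:3,3])@m[:3,:3]*[1,-1,-1];u=c@K.T;return ((u[:,:2]/u[:,2:]-[160,0])*2).round(0).tolist()
print("mount top",pw([[0,0,40]]),"plate",pw([[-25,21,36],[25,21,36]]),"pegtop shut",pw([peg(0,48)]),"0.1:",pw([peg(.1,48)]),"hinge z24",pw([[40,-29,24]]))
cv2.imwrite("pics/w8.png",cv2.resize(im[0:300,160:500],None,fx=2,fy=2))
E
```

```text
('t 15.40 tip in stop frame', [-17.8, -96.5, 136.2], 'F', [0.0, -0.4, -0.2])
mount top [[387.0, 137.0]] plate [[300.0, 55.0], [477.0, 56.0]] pegtop shut [[325.0, 245.0]] 0.1: [[326.0, 266.0]] hinge z24 [[503.0, 239.0]]
```

View pics/w8.png

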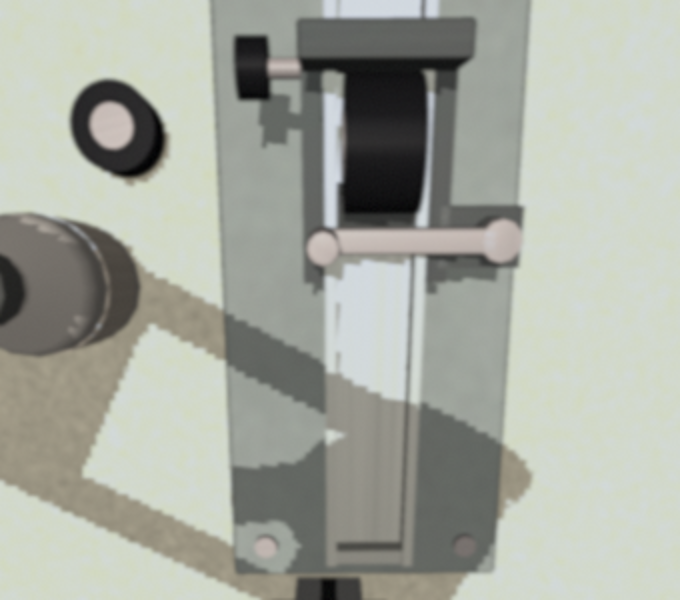

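The gate lies straight across: its peg top is at (323,248), against (325,245) predicted for shut. The mount is seated at (387,140), and nothing else has moved. Handing in.

```bash
python3 -c "
from bench import *
finish_job()"
```

```text
the job is handed in; nothing more can be done
```

I pushed the mount up the gutter with closed fingertips, over the ridge and into the pocket. I then pushed the gate shut in two pushes on its peg and handed in at 15.4 s of the 53 s allowed.

- **Mount:** with the fingers clear, it sits in the pocket close against the stop plate. In the last wrist picture its centre is within a few enlarged pixels of the seated position.
- **Gate:** the bar lies across the gutter. The peg's position matches fully shut to about 0.015 rad, which is as fine as the picture can tell. While I pushed it home, the force rose to about 8 N with almost no further movement, as expected at the fixed limit.
- **Disagreement:** the fingertip stopped about 2 mm short of where my model put it at the limit. That is within the calibration error.
- **Surroundings:** the bottle and spare mount looked undisturbed. The dish was out of the last pictures, but the arm never went near it. The stop still matched its predicted position to within measurement error. The forces read between moves never passed 8 N.

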